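Clamp a seal stone in the carving vise

ROBOT

A 7-joint arm with a two-finger parallel gripper is mounted at the origin on the work surface. World frame = base frame: x ahead of the robot, y to its left, z up, the work surface at z = 0. Lengths are in m, angles in rad, forces in N, time in s.
With the tool pointing down it reaches from about 0.425 to 0.925 m from the base axis. Payload 6.8 kg.
Tool frame: the origin (TCP) lies on the front face of the gripper's body, between the roots of the fingers; the fingertips stand 73 mm ahead of it and the grasp point (between the pads) lies 54 mm ahead of it (env.nose_length is the distance from the TCP to the fingertips, in m); z points along the fingers, y is the direction in which the jaws open and shut (so a half turn about z gives the same grasp; the last joint's range is limited). The gripper opens to 85 mm and grips with 20 to 120 N. Pads are 22 mm wide; open, the fingers measure 114 mm over their backs; the gripper's body (76 mm by 85 mm) begins 54 mm behind the grasp point. The pads swing forward as they close: fully open they stand 13 mm farther back than shut.
Start: joints at [1.149, 0.477, 0.022, 1.555, -0.011, 1.109, -0.083], TCP at [0.208, -0.642, 0.304] pointing down, gripper open.
Joint ranges: [-2.96, 2.96], [-0.34, 2.1], [-1.41, 1.46], [0.24, 2.44], [-1.37, 4.51], [0.17, 1.92], [-2.96, 2.96]. Speed limits (rad/s): [2.39, 2.39, 3.14, 3.14, 3.14, 3.14, 3.14].

INTERFACE

Orientations are given as a unit quaternion [w, x, y, z].
In Python, from cell import env, kin, camera, calibration, job gives the robot as it stands. The module is installed in compiled form; this text tells all that it offers. Calls block until the motion is done:
- env.reach(position, orientation): joint-space move of the TCP to a pose.
- env.movel(position, velocity=0.15, rot=None, stop_force=None): straight line of the TCP; rot=None keeps the orientation; velocity is the mean speed in m/s. With stop_force (N) it stops when the force on the tool has changed by that much, and returns True; else False.
- env.goto_joints(angles): joint-space move.
- env.grip(opening, f_grip=None): finger opening in m; f_grip is the grip in N (None keeps the last); returns when the fingers have stopped.
- env.dwell(seconds).
- kin.inverse_kinematics(position, orientation): joint angles nearest the present ones, or None.
- env.get_state(): the state.
- camera(name): name is "side" or "top" or "wrist"; returns (picture, depth): 384x512x3 uint8, blue, green, red; 384x512 float32, m along the optical axis (not along the pixel's ray), 0 where there is no reading.
- calibration(name): a dict with "fx", "fy", "cx", "cy" (pixels), "rvec" (rotation vector, rad) and "tvec" (3), from world to camera coordinates, as OpenCV has them. Camera axes: x right, y down, z forward; pixel columns grow to the right and rows downward; lengths in m; the calibration is good to about 2 mm. A picture is of the moment at which its call begins: read the wrist's pose just before it. calibration takes no time and is no camera call; for the wrist camera it gives the pose at the moment of the call.
A pose or a line that the arm cannot do raises env.PlanningError and nothing moves.
- job.job_done(): hands the job in, once; it reports no verdict.
The state is a dict: "time": time; "qpos": joint angles; "joint_velocities": joint speeds; "joint_torque": joint torques, N m; "tcp_pos": TCP position; "orientation": TCP orientation; "force": force on the tool from outside, world axes, zero at the start; "torque": the same for the moment, N m; "opening": finger opening in m.
Only numpy, scipy, OpenCV 4.12 (cv2) and the standard library are available. Lean on these libraries where they do the work, as an engineer would, in place of code of your own. Each camera call takes 0.05 s, during which the arm holds its last target. There are 200 camera calls.

TASK

The seal stone stands loose in the carving vise. Take the screw key from its wooden stand and turn the vise's slotted cam screw clockwise with it until the sprung jaw grips the stone firmly: its tongue pushed back about to the long mark of the scale. Then put the key back in its stand the way it was. Work the vise and the stone with the key only, not with the gripper, do not crush the stone, and leave the other things on the table where they are.

Things in the scene. Friction and masses are not known exactly. Their poses are not given: they have to be found in the camera images.
- vise: Seal-carving vise, fixed to the table: dark hardwood bed 104 (x) by 190 (y) mm, 22 mm high; origin at the centre of its underside, z up. At its +y end a fixed jaw, top 58 mm above the table, brass face at y = +68 mm. On its -y part a brass plate carries the cam screw. The carriage with the sprung jaw slides along y between the two.
- screw_top (a point): Centre of the flat top of the cam screw's steel head, 45 mm above the table; frame as the vise's, it does not turn. The head is 36 mm across. A straight slot 9 mm wide and 9 mm deep runs right across it through the centre, open at both ends. Which way the slot points at the start is not told (look or feel for it; half a turn looks the same).
- screw_foot (a point): Foot of the cam screw on its upright axis, 32 mm above the table. The screw is captive: it turns clockwise seen from above to tighten and does not rise or sink. Each radian advances the carriage 5 mm. It takes about 0.15 N m to turn freely and stays where it is left; a clamping force F adds 0.005 m x F. About 2.3 to 3.5 rad are needed in all.
- carriage: Carriage: dark hardwood bar 100 mm wide (x), 16 mm thick, 34 mm high, that the screw drives along the vise's +y; origin at the bottom centre of its stone-side face. White marks every 2 mm on its top form a scale; the middle one, at 4 mm, is longer.
- jaw: Sprung brass jaw plate 80 mm wide, 32 mm high, carried 18 mm ahead of the carriage's origin (its origin: bottom centre of the face that meets the stone); a spring of 5 N/mm lets it be pushed back toward the carriage by up to 11 mm. The tail of its flat brass tongue lies on the carriage's scale: at the first mark when unloaded, at the long mark when pushed back 4 mm (20 N).
- stone: Seal stone, origin at the centre of its underside: upright square block of pale stone 34 x 34 x 70 mm, 0.2 kg, standing loose on the vise bed 22 mm above the table, 2 to 11 mm from the jaw, which pushes it against the fixed jaw. Firmly gripped means 12 N or more; 20 N is right, 50 N crushes it. Above about 30 N the screw slips back to that when let go.
- stand: The key's stand, fixed to the table: pale wooden foot 100 x 70 mm with a socket on it, outside 48 (x) by 31 (y) mm, top 68 mm above the table; its opening is 32 (x) by 15 (y) mm and 56 mm deep. Origin at the centre of the underside.
- stand_seat (a point): Centre of the top of the stand's socket, 68 mm above the table, where the underside of the key's handle rests.
- key_grip (a point): The key, a loose upright tool 106 mm tall, 0.14 kg: middle of its dark wooden handle, 80 mm above the tip. The handle is a flat block 44 mm wide (x), 20 mm thick (y: grip across this), 56 mm tall, from 50 to 106 mm above the tip; z points up. In the stand its underside rests on the socket's top and the blade hangs in the opening, key's x along the stand's x, either way round.
- key_tip (a point): Centre of the lower edge of the key's blade. The blade is steel, 26 mm wide (key's x), 5 mm thick (key's y), 14 mm tall, under a round shank 11 mm thick that reaches up to the handle.
- jar_center (a point): Bystander: blue porcelain lidded paste jar, 74 mm across, 54 mm tall; its centre.
- spare_center (a point): Bystander: reddish seal stone lying down, 70 x 32 x 32 mm; its centre.
- ink_center (a point): Bystander: flat dark ink slab in a wooden tray, 90 x 140 x 32 mm; its centre.
Things that resemble listed ones, but are neither listed nor needed, are in the scene too. What is shaped like the part that bears key_grip but red or turquoise is not meant.

How it is judged:
By the outcome, as a careful person would: the job done as asked, in the order asked, and still so for the second after the job is handed in, with the robot touching nothing.
It also fails if it takes over 70 s, if anything falls off the work surface, if the arm or the gripper's body presses on something with over 40 N, if the wrist force passes 120 N, or if a joint passes its speed limit or range.

## Working session

There is one attempt and no reset: what is moved stays moved. The work goes in short steps, each a Python script; the robot and the scene stay as the last script left them, time stands still between calls to the robot, and variables do not carry over. Pictures are saved under pics/ and viewed, about 8 in all and at most 12, crops included, and the job is handed in when it is done.

```bash
mkdir -p pics; cat > h.py <<'E'
import numpy as np, cv2
from cell import env, kin, camera, calibration, job
def shot(name, fn=None):
    c=calibration(name); p,d=camera(name)
    if fn: cv2.imwrite('pics/'+fn+'.png',p); np.save('pics/'+fn+'.npy',d)
    return p,d,c
def RT(c): return cv2.Rodrigues(np.array(c['rvec'],float))[0], np.array(c['tvec'],float).ravel()
def cast(c,u,v,z):
    R,t=RT(c); o=-R.T@t; r=R.T@np.array([(u-c['cx'])/c['fx'],(v-c['cy'])/c['fy'],1.])
    return o+r*(z-o[2])/r[2]
def cloud(c,d):
    R,t=RT(c); v,u=np.mgrid[:384,:512]
    P=np.stack([(u-c['cx'])/c['fx']*d,(v-c['cy'])/c['fy']*d,d],-1)
    return (P-t)@R
def proj(c,P):
    R,t=RT(c); q=R@np.array(P)+t; return c['fx']*q[0]/q[2]+c['cx'],c['fy']*q[1]/q[2]+c['cy']
E
python3 - <<'E'
from h import *
a,d,c=shot('top','top1'); b,e,f=shot('side','side1')
cv2.imwrite('pics/both.png',np.vstack([a,b])[::1])
im=np.hstack([a,b]); cv2.imwrite('pics/both.png',cv2.resize(im,(800,300),interpolation=cv2.INTER_AREA))
s=env.get_state(); print(s['time'],s['tcp_pos'],s['orientation'],s['force'])
for x in(c,f):
  R,t=RT(x); print(-R.T@t,x['fx'])
E
```

```text
0.1 [ 0.20820952 -0.64164849  0.30301584] [-8.07469281e-04  9.87714278e-01  1.56268409e-01 -1.92482132e-04] [-0.12203936 -0.28706068  0.07021024]
[ 0.32491725 -0.00844456  1.20414827] 394.3959430867112
[-0.08306937  0.60045163  0.71852485] 402.637932201976
```

View pics/top1.png

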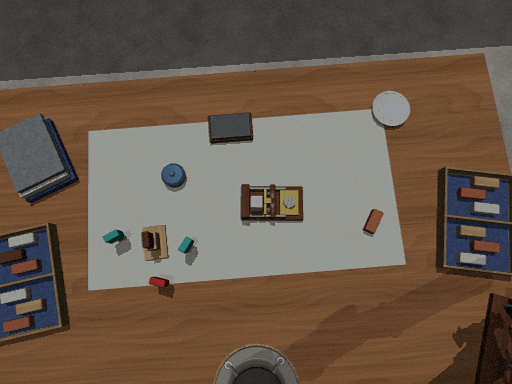

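View pics/side1.png

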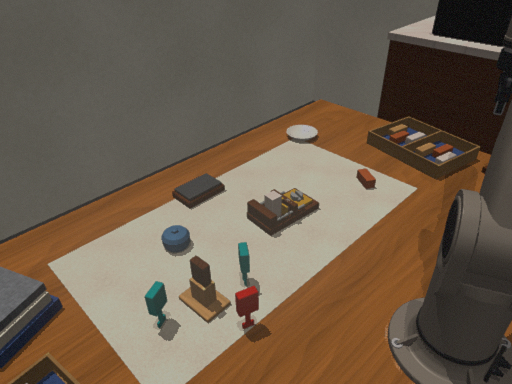

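The top view shows the stand at about (152,243) with the dark key handle in it. Turquoise decoys are at (113,237) and (187,245), and a red one at (159,282). The vise is at (272,203), with its fixed jaw to the left (world +y) and the screw at (289,202). In the side view the key stands upright in its stand at (203,285).

```bash
python3 - <<'E'
from h import *
a=cv2.imread('pics/top1.png'); d=np.load('pics/top1.npy'); c=calibration('top'); W=cloud(c,d)
def box(n,u0,u1,v0,v1,zl,zh):
    m=np.zeros(d.shape,bool); m[v0:v1,u0:u1]=1
    m&=(W[...,2]>zl)&(W[...,2]<zh)&(d>0)
    P=W[m]
    if len(P)<3: print(n,'few'); return
    r=cv2.minAreaRect(P[:,:2].astype(np.float32)*1000)
    print(n,len(P),P.mean(0).round(4),[np.round(x,1) for x in r])
print('mat z',np.median(W[160:180,320:360,2]))
box('keytop',130,180,220,265,.09,.16)
box('socket',130,180,220,265,.05,.085)
box('foot',130,180,220,265,.008,.03)
box('vise all',225,320,175,230,.012,.12)
box('stone',225,320,175,230,.08,.12)
box('fixed jaw/carr',225,320,175,230,.05,.065)
box('head',275,320,175,230,.038,.05)
for n,u,v in(('t1',113,237),('t2',187,245),('r',159,282)): box(n,u-15,u+15,v-12,v+12,.05,.2)
E
```

```text
mat z 0.0001665915852424031
keytop 171 [0.4304 0.2649 0.1182] [array([427., 231.]), array([106.5,  45.4]), np.float64(81.8)]
socket 92 [0.4296 0.2611 0.0682] [array([429.5, 261.6]), array([26.4, 54.7]), np.float64(65.1)]
foot 473 [0.4291 0.2641 0.0125] [array([433. , 271.3]), array([100.2,  70.1]), np.float64(2.7)]
vise all 2126 [ 0.5205 -0.0887  0.0396] [array([523.7, -89.8]), array([190. , 105.6]), np.float64(85.2)]
stone 141 [ 0.5181 -0.0399  0.0922] [array([518.4, -40.2]), array([31.6, 33.2]), np.float64(85.1)]
fixed jaw/carr 519 [ 0.5255 -0.0443  0.0575] [array([525.5, -68.2]), array([139.6,  99.9]), np.float64(85.6)]
head 106 [ 0.5188 -0.1355  0.0429] [array([ 520.6, -130.4]), array([58. , 88.5]), np.float64(86.7)]
t1 199 [0.4507 0.3673 0.0938] [array([452. , 370.6]), array([21.5, 44.5]), np.float64(21.3)]
t2 158 [0.4099 0.1646 0.098 ] [array([411.3, 166.5]), array([20. , 43.7]), np.float64(54.0)]
r 162 [0.3168 0.243  0.0986] [array([316.7, 246.8]), array([44.6, 20.4]), np.float64(71.3)]
```

```bash
cat >> h.py <<'E'
def down(th): return np.array([0,np.cos(th/2),np.sin(th/2),0])
def st():
    s=env.get_state(); print('t%.2f'%s['time'],np.round(s['tcp_pos'],4),'F',np.round(s['force'],2),'T',np.round(s['torque'],3),'op %.4f'%s['opening'],'q7 %.2f'%s['qpos'][6]); return s
E
python3 - <<'E'
from h import *
env.reach([.52,-.10,.33],down(np.radians(-4.8))); st()
a,d,c=shot('wrist','w1'); R,t=RT(c); print(-R.T@t,R.round(2).tolist(),c['fx'])
print('screw px',proj(c,[.519,-.136,.045]))
E
```

```text
t2.33 [ 0.5199 -0.1011  0.3299] F [-0.2  -0.01  0.16] T [0.017 0.013 0.043] op 0.0856 q7 -1.66
[ 0.59228215 -0.10815465  0.40101588] [[-0.09, -1.0, 0.0], [-0.96, 0.08, 0.28], [-0.28, 0.02, -0.96]] 343.26957570819445
screw px (np.float64(290.14415337179213), np.float64(164.7744380842731))
```

View pics/w1.png

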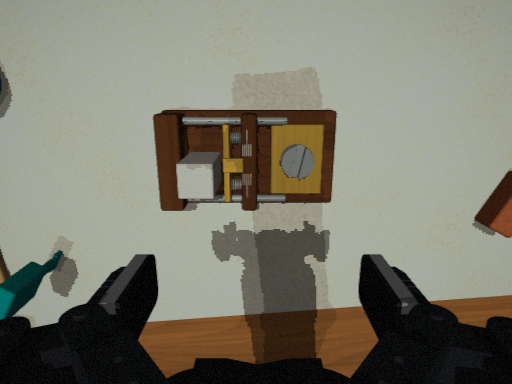

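The wrist view shows the vise upright. The screw head is at about (298,162) with the slot nearly vertical in the picture, tilted right at the top. The stone is at (200,175), and the scale with the tongue tail is near (245,165).

```bash
python3 - <<'E'
from h import *
a=cv2.imread('pics/w1.png'); d=np.load('pics/w1.npy'); c=calibration('wrist')
hsv=cv2.cvtColor(a,cv2.COLOR_BGR2HSV)
m=np.zeros(d.shape,np.uint8); m[140:185,275:322]=(hsv[140:185,275:322,1]<90)*255
m=cv2.morphologyEx(m,cv2.MORPH_OPEN,np.ones((3,3)))
k,l,s,_=cv2.connectedComponentsWithStats(m); i=1+np.argmax(s[1:,4]); 
cn=max(cv2.findContours((l==i).astype(np.uint8),0,1)[0],key=cv2.contourArea)
cn=cv2.convexHull(cn)[:,0]
P=np.array([cast(c,u,v,.045)[:2] for u,v in cn])*1000
print('head',cv2.minEnclosingCircle(P.astype(np.float32)),cv2.minAreaRect(P.astype(np.float32)),s[i])
g=cv2.cvtColor(a,cv2.COLOR_BGR2GRAY); hm=cv2.erode(cv2.fillConvexPoly(np.zeros_like(g),cn,1),np.ones((5,5)))
v,u=np.nonzero(hm); print(np.percentile(g[hm>0],[5,15,50,90]))
sel=g[v,u]<np.percentile(g[hm>0],50)*.7
Q=np.array([cast(c,x,y,.045)[:2] for x,y in zip(u[sel],v[sel])])*1000
vx=cv2.fitLine(Q.astype(np.float32),cv2.DIST_HUBER,0,.01,.01).ravel(); print('slot',len(Q),vx,np.degrees(np.arctan2(vx[1],vx[0])))
W=cloud(c,d); 
M=(d>0)&(W[...,2]>.012)&(W[...,2]<.12)&(W[...,0]>.44)&(W[...,0]<.60)&(W[...,1]>-.2)&(W[...,1]<.03)
print('vise',cv2.minAreaRect((W[M][:,:2]*1000).astype(np.float32)))
M=M&(W[...,2]>.041)&(W[...,2]<.05)&(W[...,1]<-.11); print('headz',W[M].mean(0),M.sum())
cv2.imwrite('pics/c1.png',cv2.resize(a[105:215,150:340],None,fx=4,fy=4,interpolation=cv2.INTER_CUBIC))
env.reach([.425,.265,.29],down(np.radians(2.7))); st()
a,d,c=shot('wrist','w2'); np.save('pics/w2c.npy',c,allow_pickle=True); W=cloud(c,d)
for n,l,h in(('key',.115,.135),('socket',.06,.073),('foot',.006,.03)):
    M=(d>0)&(W[...,2]>l)&(W[...,2]<h)&(abs(W[...,0]-.432)<.06)&(abs(W[...,1]-.268)<.055); P=(W[M][:,:2]*1000).astype(np.float32)
    print(n,len(P),W[M].mean(0).round(4),cv2.minAreaRect(P))
E
```

```text
head ((522.177001953125, -143.44482421875), 18.484394073486328) ((522.047607421875, -143.55123901367188), (36.61526107788086, 34.71437072753906), 9.9237060546875) [280 144  35  35 922]
[ 79.5 102.  108.  111. ]
slot 28 [ 9.5408529e-01 -2.9953507e-01  5.2051324e+02 -1.4765607e+02] -17.429678
vise ((525.6934204101562, -92.5665054321289), (188.4408416748047, 104.00784301757812), 84.9984130859375)
headz [ 0.52156968 -0.14332957  0.04584502] 619
t3.80 [0.4259 0.2637 0.29  ] F [0.19 0.36 0.07] T [ 0.006 -0.038  0.012] op 0.0858 q7 -2.38
key 1657 [0.437  0.2698 0.1246] ((435.3567199707031, 269.9764099121094), (44.48462677001953, 19.678722381591797), 2.6316421031951904)
socket 593 [0.4429 0.2675 0.0687] ((435.2485046386719, 269.84521484375), (48.537803649902344, 31.02989959716797), 2.514500856399536)
foot 4169 [0.4459 0.2696 0.0131] ((435.679443359375, 269.93927001953125), (98.78868865966797, 70.1148452758789), 2.737513303756714)
```

View pics/c1.png

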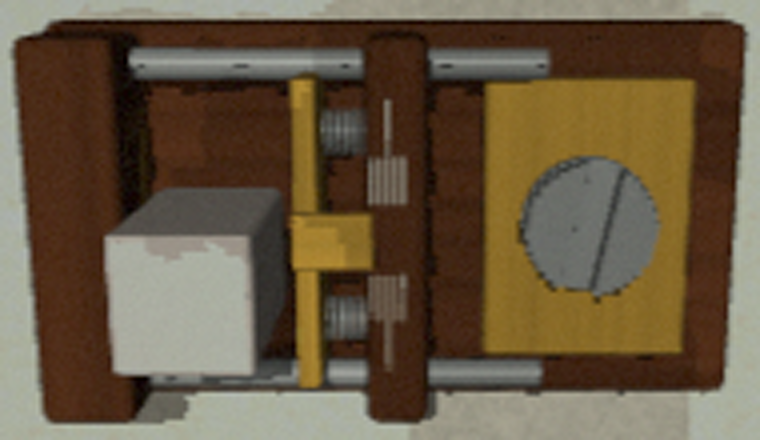

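View pics/w2.png

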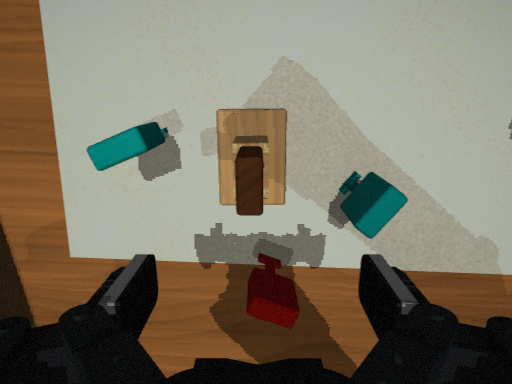

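The crop shows the slot as one dark wall line, 4.5 mm off the head centre, which matches half the slot width. So the slot runs at −17.4° through the head centre. The w2 view shows the key at (250,180), upright in its stand. Next I check the wrist range for the turn.

```bash
python3 - <<'E'
from h import *
st()
for p in([.4354,.2699,.16],[.4354,.2699,.25],[.522,-.1435,.25],[.522,-.1435,.18]):
  for y in range(-360,361,30):
    q=kin.inverse_kinematics(np.array(p),down(np.radians(y+.1)))
    if q is not None: print(p,y,np.round(q,2).tolist())
E
```

```text
t3.85 [0.426  0.2636 0.29  ] F [ 0.48 -0.07  0.72] T [-0.027  0.014 -0.037] op 0.0855 q7 -2.38
[0.4354, 0.2699, 0.16] -360 [-0.23, 0.46, -0.55, 2.03, 0.35, 0.74, -2.57]
[0.4354, 0.2699, 0.16] -330 [-0.17, 0.48, -0.62, 2.03, 0.4, 0.75, -2.09]
[0.4354, 0.2699, 0.16] -300 [-0.12, 0.5, -0.7, 2.03, 0.46, 0.77, -1.61]
[0.4354, 0.2699, 0.16] -270 [-0.03, 0.54, -0.81, 2.02, 0.54, 0.81, -1.15]
[0.4354, 0.2699, 0.16] -240 [0.03, 0.57, -0.9, 2.02, 0.61, 0.84, -0.69]
[0.4354, 0.2699, 0.16] -210 [0.11, 0.62, -1.01, 2.01, 0.69, 0.89, -0.24]
[0.4354, 0.2699, 0.16] -180 [0.17, 0.68, -1.11, 2.01, 0.77, 0.95, 0.22]
[0.4354, 0.2699, 0.16] -150 [0.21, 0.73, -1.19, 2.01, 0.83, 1.0, 0.7]
[0.4354, 0.2699, 0.16] -120 [0.21, 0.73, -1.19, 2.01, 0.83, 1.0, 1.22]
[0.4354, 0.2699, 0.16] -90 [-1.54, 0.85, 1.27, 2.11, -1.02, 1.01, -2.84]
[0.4354, 0.2699, 0.16] -60 [-1.18, 0.48, 0.64, 2.1, -0.45, 0.7, -2.86]
[0.4354, 0.2699, 0.16] -30 [-0.53, 0.41, -0.18, 2.05, 0.12, 0.68, -2.88]
[0.4354, 0.2699, 0.16] 0 [-0.23, 0.46, -0.55, 2.03, 0.35, 0.74, -2.57]
[0.4354, 0.2699, 0.16] 30 [-0.17, 0.48, -0.62, 2.03, 0.4, 0.75, -2
[... 5455 characters left out ...]
.1435, 0.18] 90 [0.65, 0.49, -0.62, 1.95, 0.38, 0.82, -0.19]
[0.522, -0.1435, 0.18] 120 [0.73, 0.52, -0.73, 1.95, 0.46, 0.85, 0.28]
[0.522, -0.1435, 0.18] 150 [0.8, 0.55, -0.84, 1.94, 0.53, 0.88, 0.74]
[0.522, -0.1435, 0.18] 180 [0.88, 0.6, -0.95, 1.94, 0.62, 0.92, 1.19]
[0.522, -0.1435, 0.18] 210 [1.02, 0.74, -1.19, 1.93, 0.8, 1.05, 1.57]
[0.522, -0.1435, 0.18] 240 [-0.49, 0.56, 0.85, 2.02, -0.58, 0.81, -2.96]
[0.522, -0.1435, 0.18] 270 [0.11, 0.42, 0.05, 1.99, -0.03, 0.74, -2.96]
[0.522, -0.1435, 0.18] 300 [0.36, 0.43, -0.25, 1.97, 0.15, 0.76, -2.6]
[0.522, -0.1435, 0.18] 330 [0.42, 0.44, -0.34, 1.97, 0.2, 0.77, -2.12]
[0.522, -0.1435, 0.18] 360 [0.49, 0.45, -0.42, 1.96, 0.25, 0.78, -1.64]
```

```bash
python3 - <<'E'
from h import *
o=down(np.radians(2.65))
env.reach([.4354,.2699,.24],o)
print(env.movel([.4354,.2699,.160],.08,stop_force=8)); st()
env.grip(0.0,70); s=st()
W0=s['tcp_pos'].copy() if hasattr(s['tcp_pos'],'copy') else list(s['tcp_pos'])
np.save('pics/grasp.npy',np.array(W0))
env.movel([.4354,.2699,.30],.1); st()
env.reach([.522,-.1435,.30],down(np.radians(162.6))); s=st(); print(np.round(s['qpos'],2))
shot('side','side2')
a,d,c=shot('wrist','w3')
E
```

```text
False
t5.33 [0.4357 0.2702 0.1605] F [-0.2  -0.81  0.35] T [-0.005  0.052  0.024] op 0.0848 q7 -2.52
t5.93 [0.4355 0.27   0.1602] F [-0.75 -1.52  3.25] T [-0.177  0.075 -0.034] op 0.0188 q7 -2.52
t7.48 [0.4351 0.2697 0.2993] F [ 0.54  0.12 -2.57] T [-0.029 -0.042 -0.076] op 0.0192 q7 -2.38
t10.43 [ 0.5221 -0.1431  0.3   ] F [-0.14 -0.26 -2.21] T [-0.038 -0.015 -0.005] op 0.0194 q7 1.13
[ 0.84  0.38 -0.85  1.84  0.32  1.07  1.13]
```

View pics/w3.png

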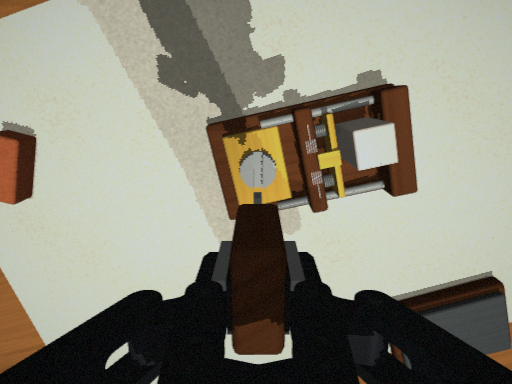

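The key is held at (258,270) and its blade tip shows at (258,197). The slot is vertical in the picture through the head at (258,170), parallel to the blade. I'll re-measure the head from this side, then insert.

```bash
python3 - <<'E'
from h import *
a=cv2.imread('pics/w3.png'); d=np.load('pics/w3.npy'); c=calibration('wrist')
hsv=cv2.cvtColor(a,cv2.COLOR_BGR2HSV)
m=np.zeros(d.shape,np.uint8); m[145:190,232:285]=(hsv[145:190,232:285,1]<90)*255
m=cv2.morphologyEx(m,cv2.MORPH_OPEN,np.ones((3,3)))
k,l,s,_=cv2.connectedComponentsWithStats(m); i=1+np.argmax(s[1:,4]); print(s[i])
cn=cv2.convexHull(max(cv2.findContours((l==i).astype(np.uint8),0,1)[0],key=cv2.contourArea))[:,0]
P=np.array([cast(c,u,v,.045)[:2] for u,v in cn])*1000
print('head',cv2.minEnclosingCircle(P.astype(np.float32)),cv2.minAreaRect(P.astype(np.float32)))
s=st(); p=np.array(s['tcp_pos']); print('tip expect px',proj(c,[p[0],p[1],p[2]-.142]))
b=a[185:215,240:275]; cv2.imwrite('pics/c3.png',cv2.resize(a[130:240,200:320],None,fx=5,fy=5,interpolation=cv2.INTER_CUBIC))
E
```

```text
[ 240  151   36   36 1060]
head ((519.8961181640625, -144.04425048828125), 18.59230613708496) ((519.0875854492188, -143.40895080566406), (34.00100326538086, 34.50906753540039), 72.57487487792969)
t10.53 [ 0.5221 -0.1431  0.3   ] F [ 0.03 -0.11 -1.93] T [ 0.011 -0.013  0.03 ] op 0.0193 q7 1.13
tip expect px (np.float64(259.13390817564033), np.float64(208.7658930454075))
```

View pics/c3.png

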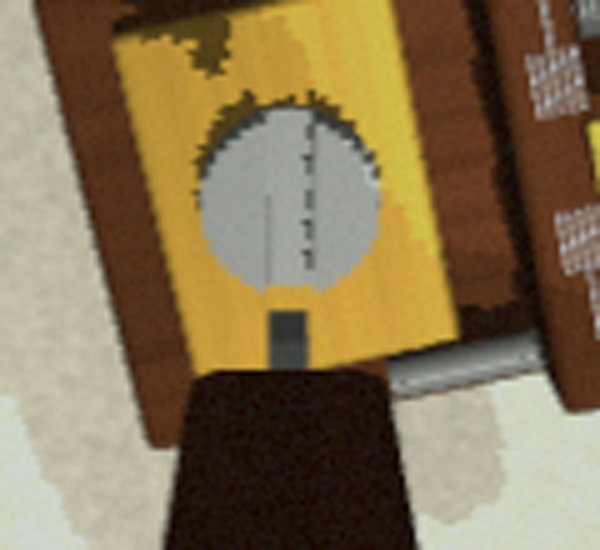

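```bash
python3 - <<'E'
from h import *
c=calibration('wrist'); s=st(); p=np.array(s['tcp_pos'])
th=np.radians(162.6); tx=np.array([np.cos(th),np.sin(th),0]); ty=np.array([np.sin(th),-np.cos(th),0])
def tl(P): return (1000*np.array([(P-p)@tx,(P-p)@ty])).round(2)
print('blade mid',tl(cast(c,257.5,192,p[2]-.142)),'far end expected tool x +-13')
for u in(253.4,258,262.6): print(u,tl(cast(c,u,170,.045)))
print('avg screw',tl(np.array([.5206,-.1436,.045])))
E
```

```text
t10.53 [ 0.5221 -0.1431  0.3   ] F [ 0.03 -0.11 -1.93] T [ 0.011 -0.013  0.03 ] op 0.0193 q7 1.13
blade mid [11.41 -1.06] far end expected tool x +-13
253.4 [ 1.55 -5.11]
258 [ 1.54 -0.66]
262.6 [1.54 3.8 ]
avg screw [ 1.27 -0.88]
```

```bash
python3 - <<'E'
from h import *
th=np.radians(162.6); tx=np.array([np.cos(th),np.sin(th),0]); ty=np.array([np.sin(th),-np.cos(th),0])
p=np.array([.5221,-.1431,.194])+tx*.0028-ty*.0003
env.movel(p,.1); s=st()
a,d,c=shot('wrist','w4')
print(proj(c,[.5208,-.1437,.045]))
cv2.imwrite('pics/c4.png',cv2.resize(a[150:270,200:320],None,fx=5,fy=5,interpolation=cv2.INTER_CUBIC))
E
```

```text
t11.73 [ 0.5198 -0.1426  0.1946] F [ 0.2  -0.42 -1.65] T [0.01  0.015 0.001] op 0.0192 q7 1.02
(np.float64(257.88619996349246), np.float64(206.65526060418094))
```

View pics/c4.png

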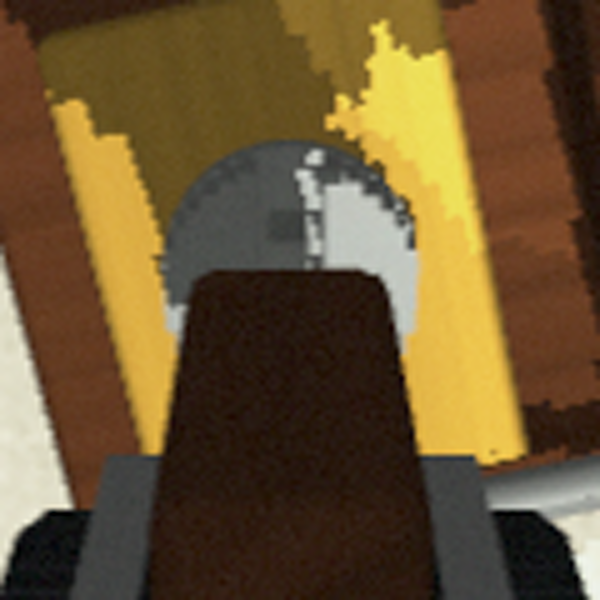

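The head spans columns 163–418 in the crop, so its centre is at about (290,264). The blade's leading end is at (286,212). The blade is roughly 0.6 mm left and 2–3 mm short along the slot, so I correct both and insert.

```bash
python3 - <<'E'
from h import *
th=np.radians(162.6); tx=np.array([np.cos(th),np.sin(th),0]); ty=np.array([np.sin(th),-np.cos(th),0])
p=np.array([.5198,-.1426,.1946])+tx*.0022+ty*.0006
env.movel(p,.05)
p[2]=.1775; r=env.movel(p,.03,stop_force=6); print(r); s=st()
E
```

```text
True
t12.57 [ 0.5177 -0.1414  0.1781] F [ 0.11 -0.59  7.08] T [-0.076  0.203  0.014] op 0.0197 q7 0.99
```

```bash
cat >> h.py <<'E'
C=np.array([.5206,-.1428]); K=.0032
def turn(yaw,z=.179,v=.02,C=C):
    th=np.radians(yaw); env.movel([C[0]+K*np.cos(th),C[1]+K*np.sin(th),z],v,rot=down(th)); s=env.get_state()
    tx=np.array([np.cos(th),np.sin(th),0]); ty=np.array([np.sin(th),-np.cos(th),0]); f=np.array(s['force'])
    q=s['orientation']; print('yaw %.1f meas %.1f t %.2f z %.4f Ftx %.1f Fty %.1f Fz %.1f Tz %.3f vmax %.2f q7 %.2f'%(yaw,np.degrees(2*np.arctan2(q[2],q[1])),s['time'],s['tcp_pos'][2],f@tx,f@ty,f[2],s['torque'][2],np.abs(s['joint_velocities']).max(),s['qpos'][6])); return s
E
python3 - <<'E'
from h import *
for y in(162.6,157,151,145,135,125): turn(y)
E
```

```text
yaw 162.6 meas 162.6 t 12.82 z 0.1787 Ftx -0.7 Fty 0.1 Fz -2.1 Tz 0.033 vmax 0.00 q7 1.00
yaw 157.0 meas 157.1 t 13.07 z 0.1787 Ftx -0.5 Fty 0.7 Fz -1.7 Tz -0.005 vmax 0.02 q7 0.91
yaw 151.0 meas 151.2 t 13.33 z 0.1787 Ftx -0.2 Fty -0.0 Fz -3.5 Tz 0.055 vmax 0.01 q7 0.82
yaw 145.0 meas 145.3 t 13.59 z 0.1787 Ftx -1.0 Fty 0.1 Fz -5.0 Tz 0.063 vmax 0.01 q7 0.73
yaw 135.0 meas 135.3 t 13.92 z 0.1789 Ftx 0.5 Fty 0.6 Fz -4.2 Tz 0.070 vmax 0.01 q7 0.58
yaw 125.0 meas 125.3 t 14.24 z 0.1789 Ftx -0.6 Fty -1.1 Fz -4.8 Tz 0.019 vmax 0.01 q7 0.43
```

```bash
python3 - <<'E'
from h import *
for y in(110,95,80): turn(y)
shot('wrist','w5'); b,_,_=shot('top','top5')
a=cv2.imread('pics/top1.png'); k=lambda x:cv2.resize(x[175:230,230:310],None,fx=4,fy=4,interpolation=cv2.INTER_CUBIC)
w=cv2.imread('pics/w5.png'); cv2.imwrite('pics/m5.png',np.vstack([np.hstack([k(a),k(b)]),cv2.resize(w,(640,480))[:380]]))
E
```

```text
yaw 110.0 meas 110.3 t 14.65 z 0.1789 Ftx 0.3 Fty 0.5 Fz -4.2 Tz 0.039 vmax 0.01 q7 0.20
yaw 95.0 meas 95.3 t 15.06 z 0.1790 Ftx -0.3 Fty 0.7 Fz -4.6 Tz -0.006 vmax 0.01 q7 -0.03
yaw 80.0 meas 80.3 t 15.47 z 0.1790 Ftx 0.4 Fty -0.0 Fz -4.2 Tz 0.065 vmax 0.01 q7 -0.26
```

View pics/m5.png

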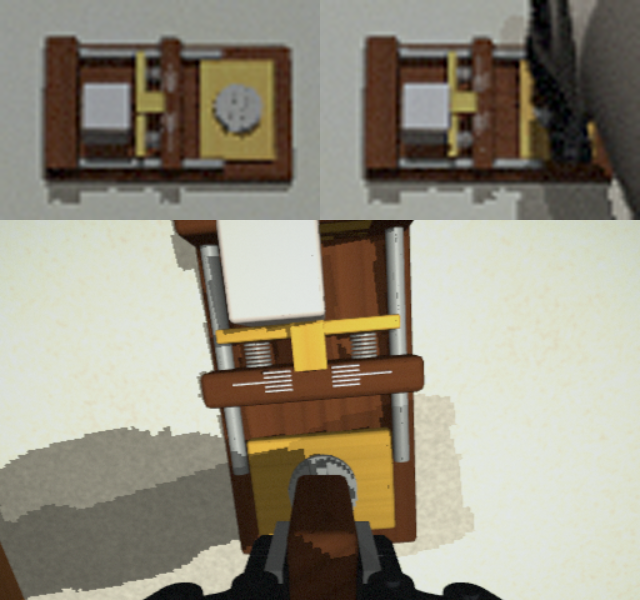

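The new views show the carriage driven toward the stone, with the jaw almost touching it. In the lower picture the tongue tail at (310,371) is at the first mark and the long mark is near row 384, so the screw is turning. I'll now measure the tail against the long mark numerically while turning.

```bash
cat >> h.py <<'E'
def scale(a,c):
    u,v=np.meshgrid(np.arange(512),np.arange(384)); R,t=RT(c); o=-R.T@t
    r=np.stack([(u-c['cx'])/c['fx'],(v-c['cy'])/c['fy'],np.ones_like(u,float)],-1)@R
    P=o+r*((.056-o[2])/r[...,2])[...,None]
    ph=np.radians(-4.9); ax=np.array([np.cos(ph),np.sin(ph)]); ay=np.array([-np.sin(ph),np.cos(ph)])
    D=(P[...,:2]-C)*1000; X=D@ax; S=D@ay
    h=cv2.cvtColor(a,cv2.COLOR_BGR2HSV).astype(int); near=(abs(X)<45)&(S>22)&(S<75)
    br=near&(h[...,0]>15)&(h[...,0]<32)&(h[...,1]>120)&(h[...,2]>90)&(abs(X)<12)
    br=cv2.morphologyEx(br.astype(np.uint8),cv2.MORPH_OPEN,np.ones((3,3)))>0
    xc=np.median(X[br]); b=br&(abs(X-xc)<6)
    n=np.array([S[b&(abs(X-xc-k)<1)].min() for k in(-4,-2,0,2,4)])
    tail=np.median(n)
    K=cv2.morphologyEx(h[...,2].astype(np.uint8),cv2.MORPH_TOPHAT,np.ones((9,9)))
    w=near&(K>25)&(h[...,1]<130)&(abs(X-xc)>23)&(abs(X-xc)<33)&(abs(S-tail)<14)
    m=[np.median(S[w&(X*sg>0)]) if (w&(X*sg>0)).any() else np.nan for sg in(-1,1)]
    print('tail',n.round(1),'xc %.1f'%xc,'long',np.round(m,2),w.sum(),'-> tail-long %.2f mm'%(tail-np.nanmean(m)))
    return tail-np.nanmean(m)
E
cat > m.py <<'E'
E
python3 - <<'E'
from h import *
scale(cv2.imread('pics/w5.png'),calibration('wrist'))
for y in(70,60,50,40):
    turn(y); a,d,c=shot('wrist','w6_%d'%y); scale(a,c)
E
```

```text
tail [22.2 23.2 23.  22.8 22.6] xc 0.7 long [nan nan] 0 -> tail-long nan mm
yaw 70.0 meas 70.3 t 15.89 z 0.1791 Ftx 1.3 Fty -0.2 Fz -4.8 Tz 0.035 vmax 0.01 q7 -0.41
tail [23.4 22.9 23.2 23.  22.6] xc 0.6 long [27.11   nan] 6 -> tail-long -4.08 mm
yaw 60.0 meas 60.3 t 16.27 z 0.1791 Ftx 1.4 Fty -0.1 Fz -3.7 Tz 0.048 vmax 0.00 q7 -0.56
tail [23.9 22.6 22.4 22.7 22.3] xc 0.6 long [27.58   nan] 27 -> tail-long -4.96 mm
yaw 50.0 meas 50.3 t 16.64 z 0.1791 Ftx 1.7 Fty 0.0 Fz -5.0 Tz 0.095 vmax 0.01 q7 -0.71
tail [24.5 23.4 22.  22.2 22.1] xc 0.5 long [27.92   nan] 52 -> tail-long -5.76 mm
yaw 40.0 meas 40.3 t 17.02 z 0.1791 Ftx 1.9 Fty 0.2 Fz -4.5 Tz 0.029 vmax 0.01 q7 -0.86
tail [22.3 23.2 22.4 22.4 22. ] xc -0.2 long [28.48   nan] 107 -> tail-long -6.10 mmh.py:40: RuntimeWarning: Mean of empty slice
  print('tail',n.round(1),'xc %.1f'%xc,'long',np.round(m,2),w.sum(),'-> tail-long %.2f mm'%(tail-np.nanmean(m)))
h.py:41: RuntimeWarning: Mean of empty slice
  return tail-np.nanmean(m)
```

```bash
sed -i 's/(S>22)/(S>29)/' h.py; python3 - <<'E'
from h import *
a=cv2.imread('pics/w6_40.png'); scale(a,calibration('wrist'))
cv2.imwrite('pics/v.png',np.vstack([cv2.resize(a[60:330,100:420],None,fx=2,fy=2,interpolation=cv2.INTER_CUBIC)]))
E
```

```text
tail [65.  64.9 65.3 65.2 65.1] xc -0.5 long [68.99 70.1 ] 353 -> tail-long -4.41 mm
```

View pics/v.png

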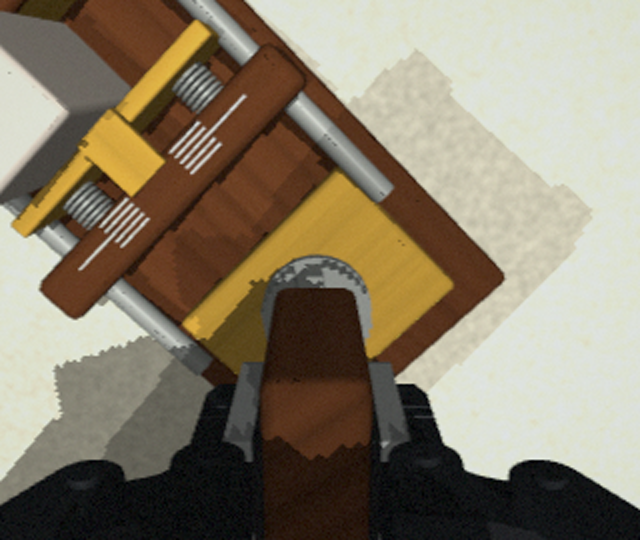

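The view shows the tongue tail edge at about (146,180), level with the first mark. The long mark ends at (245,97) and (80,268), on the screw side of the tail, and the jaw is about at the stone. I'll fix the mark window to the screw side.

```bash
sed -i 's/&(abs(S-tail)<14)/\&(S-tail>-8)\&(S-tail<1.5)/' h.py; python3 - <<'E'
from h import *
scale(cv2.imread('pics/w6_40.png'),calibration('wrist'))
for y in(30,20):
    turn(y); a,d,c=shot('wrist','w6_%d'%y); scale(a,c)
E
```

```text
tail [65.  64.9 65.3 65.2 65.1] xc -0.5 long [62.02 61.84] 85 -> tail-long 3.21 mm
yaw 30.0 meas 30.3 t 17.39 z 0.1791 Ftx 2.5 Fty 0.3 Fz -4.7 Tz 0.031 vmax 0.01 q7 -1.02
tail [65.3 65.4 65.3 65.3 65.3] xc -0.7 long [62.94 62.88] 80 -> tail-long 2.39 mm
yaw 20.0 meas 20.3 t 17.77 z 0.1791 Ftx 1.8 Fty 0.3 Fz -5.3 Tz 0.038 vmax 0.01 q7 -1.17
tail [65.6 65.7 65.6 65.6 65.7] xc -0.7 long [63.95 63.84] 80 -> tail-long 1.70 mm
```

```bash
python3 - <<'E'
from h import *
for y in(10,3):
    turn(y); a,d,c=shot('wrist','w6_%d'%y); r=scale(a,c)
E
```

```text
yaw 10.0 meas 10.3 t 18.14 z 0.1791 Ftx 2.0 Fty -0.2 Fz -5.5 Tz 0.111 vmax 0.01 q7 -1.32
tail [66.  66.1 66.  66.2 65.9] xc -0.9 long [64.98 64.88] 76 -> tail-long 1.08 mm
yaw 3.0 meas 3.3 t 18.47 z 0.1791 Ftx 3.4 Fty -0.2 Fz -4.9 Tz 0.073 vmax 0.00 q7 -1.43
tail [66.2 66.3 66.4 66.5 66.6] xc -1.0 long [65.69 65.65] 74 -> tail-long 0.74 mm
```

```bash
python3 - <<'E'
from h import *
turn(12); s=st(); p=np.array(s['tcp_pos'])
env.movel([p[0],p[1],.275],.12)
ay=np.array([.0854,.996]); q=C+ay*.066
env.movel([q[0]-.01,q[1],.275],.15,rot=down(np.radians(-4.9))); st()
a,d,c=shot('wrist','w7'); scale(a,c)
cv2.imwrite('pics/c7.png',cv2.resize(a[80:230,150:350],None,fx=4,fy=4,interpolation=cv2.INTER_CUBIC))
W=cloud(c,d); M=(d>0)&(W[...,2]>.085)&(W[...,2]<.1)&(abs(W[...,0]-.52)<.05)&(abs(W[...,1]+.04)<.05); print('stone',M.sum(),W[M].mean(0) if M.any() else '')
E
```

```text
yaw 12.0 meas 11.9 t 18.82 z 0.1789 Ftx -0.8 Fty -0.0 Fz -1.4 Tz 0.009 vmax 0.02 q7 -1.29
t18.82 [ 0.523  -0.1425  0.1789] F [-0.75 -0.12 -1.36] T [0.019 0.014 0.009] op 0.0191 q7 -1.29
t20.37 [ 0.516  -0.0776  0.2745] F [-0.64 -0.34 -1.85] T [-0.033 -0.024  0.045] op 0.0190 q7 -1.67
tail [65.3 65.3 65.3 65.3 65.3] xc -0.5 long [63.52 64.83] 65 -> tail-long 1.09 mm
stone 1961 [ 0.52240383 -0.04087381  0.09274436]
```

View pics/c7.png

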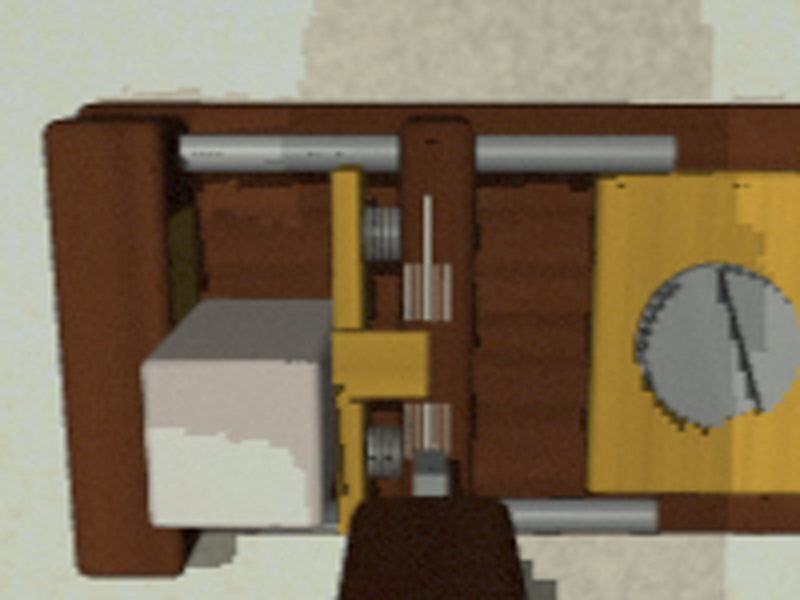

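The overhead crop shows the tail's end at x≈429 and the long mark at x≈428. The tail is on the long mark, about 4 mm pushed back, so roughly 20 N. The numeric reading of 1.09 is spoiled because the key hides the lower mark. I return the key to its stand.

```bash
python3 - <<'E'
from h import *
g=np.load('pics/grasp.npy'); o=down(np.radians(2.65))
p=np.array(env.get_state()['tcp_pos']); env.movel([p[0],p[1],.31],.12)
env.reach([.4354,.2699,.31],o)
env.movel([.4354,.2699,.235],.1); st()
a,d,c=shot('wrist','w8')
print(env.movel([.4354,.2699,.175],.06,stop_force=6)); st()
print(env.movel([.4354,.2699,.1585],.02,stop_force=4)); st()
E
```

```text
t23.10 [0.4358 0.2701 0.2355] F [ 0.08  0.02 -1.65] T [-0.019  0.024 -0.037] op 0.0190 q7 -2.35
False
t24.30 [0.4356 0.2701 0.1754] F [ 0.46  0.53 -1.58] T [0.006 0.071 0.002] op 0.0194 q7 -2.40
True
t25.00 [0.4353 0.2698 0.1602] F [-0.37 -0.56  6.02] T [-0.199  0.08  -0.007] op 0.0191 q7 -2.41
```

```bash
python3 - <<'E'
from h import *
env.grip(.085); st(); env.movel([.4354,.2699,.25],.08); 
env.reach([.425,.265,.29],down(np.radians(2.7))); st()
a,d,c=shot('wrist','w9'); W=cloud(c,d)
for n,l,h in(('key',.115,.135),('socket',.06,.073)):
    M=(d>0)&(W[...,2]>l)&(W[...,2]<h)&(abs(W[...,0]-.432)<.06)&(abs(W[...,1]-.268)<.055); P=(W[M][:,:2]*1000).astype(np.float32)
    print(n,len(P),W[M].mean(0).round(4),cv2.minAreaRect(P))
ay=np.array([.0854,.996]); q=C+ay*.066
env.reach([q[0]-.01,q[1],.30],down(np.radians(-4.9))); st()
a,d,c=shot('wrist','w10'); scale(a,c); t,_,_=shot('top','top10')
cv2.imwrite('pics/c10.png',np.vstack([cv2.resize(a[90:220,150:350],(800,520),interpolation=cv2.INTER_CUBIC)]))
E
```

```text
t25.65 [0.4347 0.2693 0.1595] F [ 0.22 -0.14 -0.14] T [-0.026  0.008 -0.033] op 0.0849 q7 -2.41
t27.23 [0.4253 0.2654 0.2911] F [-0.55 -0.46 -0.23] T [ 0.033 -0.024 -0.003] op 0.0848 q7 -2.31
key 1659 [0.4367 0.2691 0.1246] ((435.45294189453125, 269.02996826171875), (43.575592041015625, 19.893857955932617), 2.3903181552886963)
socket 587 [0.4425 0.2698 0.0688] ((435.60992431640625, 269.9438171386719), (47.8769416809082, 30.89457893371582), 2.899808645248413)
t28.61 [ 0.5163 -0.0754  0.2997] F [0.37 0.41 0.15] T [ 0.056 -0.017 -0.003] op 0.0848 q7 -1.68
tail [65.2 65.2 65.2 65.2 65.2] xc -0.1 long [65.09 64.79] 39 -> tail-long 0.23 mm
```

View pics/c10.png

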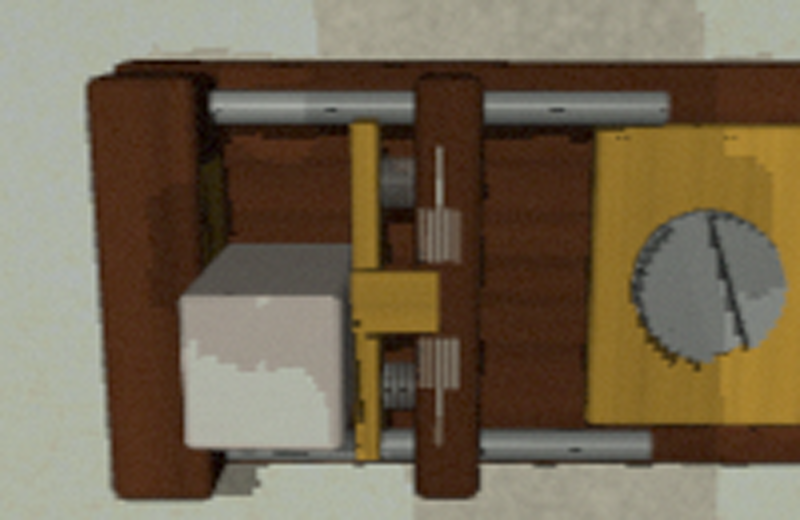

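The tail's end at (439,300) lies on the long mark at x≈439. The numeric check gives 0.23 mm. The key reads seated, with its top at 0.1246 m as at the start and its position within about 1 mm. I hand in.

```bash
python3 -c "
from h import *
job.job_done()"
```

```text
the job is handed in; nothing more can be done
```

The stone is clamped with the tongue tail on the long mark, and the key is back in its stand the same way round. I handed the job in shortly after 28.6 s on the robot's clock. No verdict is reported.

I turned the screw clockwise with the key through about 160° of wrist rotation. Roughly 150° of that turned the screw (about 2.6 rad), because the blade has play in the slot.

**Last checks:**
- **Grip:** with the key away, the tail is 0.23 mm from the long mark, about 3.8 mm pushed back, which at the spring's stated rate is about 19 N. It has not moved since the key was lifted out.
- **Key:** its top is at 0.1246 m, the same as at the start. It sits within about 1 mm and 0.3° of where it was, and it met the seat at the same height.
- **Other things:** I never moved the arm into the bystanders or decoys, but I did not re-measure them at the end.

**Readings that disagreed:**
- **Scale:** readings taken while turning ended at 0.74 mm because of the slanted view. One at 1.09 mm was spoiled by the key hiding a mark. The clear overhead picture settled it.
- **Torque:** the wrist torque read only about 0.03–0.11 N m, below the expected 0.15–0.25, so I did not rely on it.

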